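Strap a surgical handpiece into its V-cradle

ROBOT

A 7-joint arm with a two-finger parallel gripper is mounted at the origin on the work surface. World frame = base frame: x ahead of the robot, y to its left, z up, the work surface at z = 0. Lengths are in m, angles in degrees, forces in N, time in s.
With the tool pointing down it reaches from about 0.425 to 0.875 m from the base axis. Payload 4.7 kg.
Tool frame: the origin (TCP) lies at the very end of the fingers, on their centre line; the grasp point (between the pads) lies 19 mm behind it; z points along the fingers, y is the line along which they close (so a half turn about z gives the same grasp; the last joint's range is limited). The gripper opens to 87 mm and grips with 3 to 60 N. Pads are 19 mm wide; open, the fingers measure 117 mm over their backs; the gripper's body (75 mm by 190 mm) begins 51 mm behind the grasp point.
Start: joints at [-66.801, 18.392, -4.016, 83.108, 1.295, 78.541, -3.26], TCP at [0.248, 0.601, 0.223] pointing down, gripper open.
Joint ranges: [-163.93, 163.93], [-17.29, 119.83], [-79.2, 71.16], [3.27, 140.29], [-89.18, 269.18], [5.43, 117.66], [-154.24, 154.24]. Speed limits (degrees/s): [147.25, 147.25, 180, 180, 180, 180, 180].

INTERFACE

Orientations are given as [roll, pitch, yaw] about the fixed x, y, z axes, in that order (R = Rz(yaw) Ry(pitch) Rx(roll)).
In Python, from cell import get_obs, eyes, env gives the robot as it stands.
- The arm moves only by the tool servo_tool, never from a script. Its argument "series" is a list that holds one entry, the list of rows, each a list of 7 numbers: the shift along the tool's x, y, z in units of 300 mm (1.0 is 300 mm), then the turn, a rotation vector about the tool's x, y, z in units of pi rad (1.0 is pi rad), then the opening, from 0 (shut) to 1 (fully open). In form: [[[tx, ty, tz, wx, wy, wz, gripper], ...]]. A call has 1 to 12 rows; each row is the pose to reach, as a shift and turn from the pose commanded when the call began, along the tool's axes at that moment, turning the shorter way round; what a row does not reach only later rows make up. A row lasts 1/12 s, in which the tool goes at most 41.7 mm and 7.16 degrees, less where a joint would pass 70% of its speed; a pose out of reach is approached as far as the arm can. A call with a number of a shift or a turn outside -1 to 1 is refused whole. A call with a gripper value outside its range is refused whole. The fingers move at their own pace and stop on an object; "grip_force" is the grip in N (left out, the last holds). Time passes only in rows, so rows that repeat a pose let the fingers close. It gives the time, the measured TCP pose, the force, the opening and the grip force at its end, in the units of the state.
- get_obs(): the state, without advancing time (a new reading comes with each control period).
- eyes.read_camera(name): name is "side" or "top" or "wrist"; returns a dict with "frame" (400x640x3 uint8, red, green, blue), "depth" (400x640 float32, m along the optical axis (not along the pixel's ray), 0 where there is no reading), "fx", "fy", "cx", "cy" (pixels), "origin" and "rotation" of the camera in the world; the wrist camera has in their place "mount" (4x4, takes a point from camera to tool coordinates, whose origin is the TCP and whose axes are the flange's). Camera axes: x right, y down, z forward; pixel columns grow to the right and rows downward; lengths in m; the calibration is good to about 2 mm. A picture is of the moment at which its call begins: read the wrist's pose just before it.
- env.sign_off(): hands the job in; it is judged then, once.
The state is a dict: "time_s": time; "qpos": joint angles; "joint_velocities": joint speeds; "effort": joint torques, N m; "tool_pos": TCP position; "tool_rot": TCP orientation; "force": force on the tool from outside, world axes, zero at the start; "wrist_torque": the same for the moment, N m; "grip_width": finger opening in m; "grasp_force": force on a finger pad.
Only numpy, scipy, OpenCV 4.12 (cv2) and the standard library are available. Lean on these libraries where they do the work, as an engineer would, in place of code of your own. Each camera call takes 0.05 s, during which the arm holds its last target. There are 200 camera calls.

TASK

Load the steel handpiece from the white drying rest into the aluminium V-cradle for the steriliser: lay it in the two V-rests, nose away from the blue end stop and its tail about 5 to 20 mm short of the stop, then slide it along the Vs until the tail presses firmly against the stop. Then swing the strap over into the handpiece's dark waist and press it down until the rubber pad grips and the strap keeps hold by itself; let go and leave everything at rest. Work gently by feel: press it into the Vs with well under 20 N, let the stop and the pad each press on it with about 5 to 10 N and never over 15 N, and do not disturb the other things on the table.

Things in the scene. Friction and masses are not known exactly. Their poses are not given: they have to be found in the camera images.
- handpiece_center (a point): Centre of the steel handpiece (loose, 0.18-0.48 kg), on its axis 90 mm from the flat tail; x runs tail to nose (it may roll about x). 26 mm diameter from x = -90 to +78 mm except the dark waist, 20 mm diameter, x = -53 to -35; green ring at +48; then a thin nose to +115. Grip from above across the barrel at x = 0 to +35 mm. At the start it lies on the rest, axis 40 mm above the table.
- rest: White drying rest, fixed; the handpiece starts on it along the rest's x (nose to +x). Origin: centre of its underside, on the table. Base plate 170 x 70 x 8 mm; two saddles at x = -80 to -62 and +58 to +76 mm, 40 mm wide, 36 mm high, free room between them.
- cradle: Aluminium cradle, fixed, on a plate 200 x 110 x 10 mm. Origin on the table below the Vs; x along the Vs from stop to nose end, y to the strap's hinge, z up. 90 degree V-rests at x = -80 to -62 and +58 to +76 mm, 42 mm wide at the mouth, tops 55 mm high; room for fingers between. A handpiece seated and home (tail on the stop) has its centre at x = 0, y = 0, z = 52 mm. Sliding it takes 1 to 6 N.
- end_stop: Blue end stop on the cradle, on a stiff rubber mount (gives 0.03 mm per N): plate 36 mm wide, top 76 mm above the table. Origin: on its contact face, 56 mm above the table, at x = -90 mm of the cradle; the face looks along the cradle's +x.
- strap (a joint): Angle of the clamp strap about its hinge (along the cradle's x): 0 = down, level, pad just touching the waist of a seated handpiece; 1.57 = upright; starts leaning back outwards at 1.75 to 2.15 (limit 2.4). Stiff hinge, 0.25 N m (about 3 N at the tab): it stays where left. Pressed on the waist, the pad bears with twice the push on the tab less 5 N; let go, it still grips.
- strap_hinge (a point): Middle of the strap's hinge axis: x = -44, y = +42, z = +66 mm in the cradle's frame. The strap is a flat steel bar 6 mm thick and 12 mm wide, centred on the hinge axis, reaching 98 mm from it; its last 30 mm are a blue tab 22 mm wide.
- strap_tab (a point): Middle of the blue tab on the strap's outer (when down: top) face, 83 mm from the hinge axis, 3 mm out from it. z points out of that face, -y to the tab's end. Push here to swing the strap over and press it down. With the strap down it lies at x = -44, y = -41, z = 69 mm of the cradle.
- strap_pad: Black rubber pad 12 x 16 mm (gives 0.03 mm per N) on the strap's underside, 42 mm from the hinge; it bears on the handpiece's waist (3 mm play along the handpiece to either side when that is home).
Mind the look-alikes: they are no part of the job. Of the things shaped like the part that bears handpiece_center, the bare steel one is meant.

How it is judged (in metres and radians):
On the way, in this order (a step that is already met when the one before it is completed fails the run):
1. the handpiece lies in both Vs (axis within 2 mm of the seated line), nose away from the stop, its tail 3 to 30 mm short of the stop, the strap still open (z of handpiece_center in the frame of cradle between 0.05 and 0.054 m and y of handpiece_center in the frame of cradle between -0.002 and 0.002 m and angle between the x axis of handpiece_center and the x axis of cradle, either way round below 0.04 rad and x of handpiece_center in the frame of cradle between 0.003 and 0.03 m and x of end_stop in the frame of handpiece_center between -0.13 and -0.05 m and value of joint strap above 1 rad), for 0.2 s.
2. slid along the Vs, the tail presses on the end stop with more than 4 N, the strap still open (z of handpiece_center in the frame of cradle between 0.05 and 0.054 m and y of handpiece_center in the frame of cradle between -0.002 and 0.002 m and angle between the x axis of handpiece_center and the x axis of cradle, either way round below 0.04 rad and x of handpiece_center in the frame of cradle between -0.002 and 0.002 m and contact force between handpiece and end_stop above 4 N and value of joint strap above 1 rad), for 0.1 s.
3. the strap's pad presses on the waist of the handpiece with more than 3 N (z of handpiece_center in the frame of cradle between 0.05 and 0.054 m and y of handpiece_center in the frame of cradle between -0.002 and 0.002 m and angle between the x axis of handpiece_center and the x axis of cradle, either way round below 0.04 rad and x of handpiece_center in the frame of cradle between -0.002 and 0.002 m and contact force between handpiece and strap_pad above 3 N and value of joint strap below 0.05 rad), for 0.1 s.
At the end, for the whole second after the job is handed in: The handpiece lies at rest in both Vs with its tail home on the end stop (centre within 2 mm of home along and across the cradle and in height, axis within 0.04 rad), nose away from the stop, and the strap is down (below 0.05 rad) with its pad gripping the waist with more than 1 N by itself (z of handpiece_center in the frame of cradle between 0.05 and 0.054 m and y of handpiece_center in the frame of cradle between -0.002 and 0.002 m and angle between the x axis of handpiece_center and the x axis of cradle, either way round below 0.04 rad and x of handpiece_center in the frame of cradle between -0.002 and 0.002 m and x of end_stop in the frame of handpiece_center below -0.05 m and contact force between handpiece and strap_pad above 1 N and value of joint strap below 0.05 rad and linear speed of handpiece below 0.02 m/s); the robot touches nothing.
It fails at once if while the strap is open, the cradle's V-rests and stop together press on the handpiece with more than 35 N (a push of some 20 N into the Vs) (contact force between handpiece and cradle above 35 N and value of joint strap above 0.5 rad).
It fails at once if the end stop presses on the handpiece with more than 15 N (contact force between handpiece and end_stop above 15 N).
It fails at once if the strap's pad presses on the handpiece with more than 15 N (contact force between handpiece and strap_pad above 15 N).
It fails at once if another loose thing on the table is moved by more than 30 mm (distance of any of spray, alcohol, wipes, swab_jar, bowl, spatula, beaker from where it was at the start of the episode above 0.03 m).
It also fails if it takes over 70 s, if anything falls off the work surface, if the arm or the gripper's body presses on something with over 40 N, if the wrist force passes 120 N, or if a joint passes its speed limit or range.

## Working session

There is one attempt and no reset: what is moved stays moved. The work goes in short steps, Python scripts to look and compute and a tool call to move; the robot and the scene stay as the last step left them, time stands still between calls to the robot, and variables do not carry over. Pictures are saved under pics/ and viewed, at most 10 in all, crops included, and the job is handed in when it is done.

Besides the shell and the picture viewer there is one more tool, called after "Request:" as name([rows], argument=value, ...), one row to a line, values as JSON. servo_tool: Moves the arm, as the interface text tells. Shifts and turns lie within -1 to 1; 1 stands for 300 mm of shift or pi rad of turn. Its arguments: {"type":"object","properties":{"series":{"type":"array"},"grip_force":{"type":"number"}},"required":["series"]}

```bash
mkdir -p pics; ls; cat > h.py <<'E'
import numpy as np, cv2
from cell import get_obs, eyes, env
from scipy.spatial.transform import Rotation as R
def tool():
    o=get_obs(); T=np.eye(4); T[:3,:3]=R.from_euler('xyz',o['tool_rot'],degrees=True).as_matrix(); T[:3,3]=o['tool_pos']; return T
def snap(n):
    T=tool(); c=eyes.read_camera(n)
    M=np.eye(4)
    if n=='wrist': M=T@np.array(c['mount'])
    else: M[:3,:3]=np.array(c['rotation']); M[:3,3]=c['origin']
    c['M']=M; return c
def save(c,f): cv2.imwrite('pics/'+f,c['frame'][:,:,::-1]); np.savez('pics/'+f[:-4]+'.npz',**c)
def load(f): return dict(np.load('pics/'+f+'.npz'))
def pt(c,u,v,d=None):
    if d is None: d=c['depth'][int(v),int(u)]
    return c['M'][:3,:3]@(d*np.array([(u-c['cx'])/c['fx'],(v-c['cy'])/c['fy'],1]))+c['M'][:3,3]
def ray(c,u,v,z):
    o=c['M'][:3,3]; r=c['M'][:3,:3]@np.array([(u-c['cx'])/c['fx'],(v-c['cy'])/c['fy'],1]); return o+r*(z-o[2])/r[2]
E
python3 - <<'E'
from h import *
print(get_obs())
for n in ('top','side'):
    c=snap(n); save(c,n+'0.png'); print(n,c['M'],c['fx'],c['cx'],c['cy'])
print(eyes.read_camera('wrist')['mount'])
E
```

```text
pics
{'time_s': 0.0, 'qpos': array([-66.80156238,  18.43808976,  -4.01495033,  83.17553601,
         1.29492673,  78.53914001,  -3.26106703]), 'joint_velocities': array([ 0.05987916,  0.00882575, -0.1201866 , -0.00360997,  0.11431227,
        0.11767241, -0.03631032]), 'effort': array([-2.06433656e-04, -4.91289282e+01, -4.04192526e-01, -3.12523091e+01,
       -6.39458187e-02,  4.37100639e-02,  1.68855240e-04]), 'tool_pos': array([0.24744014, 0.60046686, 0.22146686]), 'tool_rot': array([-1.79892469e+02,  5.83062801e-03,  1.57609698e+02]), 'force': array([ 0.19694565, -0.04016325, -0.42453863]), 'wrist_torque': array([-0.0200677 ,  0.01656704,  0.0497687 ]), 'grasp_force': 0.0, 'grip_width': 0.08732662309713597}
top [[-1.71601412e+02  9.04603989e-01 -9.10875950e+01  2.50160958e-01]
 [-1.71601412e+02  9.04603989e-01 -9.10875950e+01 -4.52086364e-02]
 [-1.71601412e+02  9.04603989e-01 -9.10875950e+01  1.08594544e+00]
 [ 0.00000000e+00  0.00000000e+00  0.00000000e+00  1.00000000e+00]] 463.4160479150326 321.72612173561265 202.0626580215031
side [[-1.37826207e+02 -6.72528543e-01 -3.39926417e+01 -5.91060769e-03]
 [-1.37826207e+02 -6.72528543e-01 -3.39926417e+01 -6.31544935e-01]
 [-1.37826207e+02 -6.72528543e-01 -3.39926417e+01  8.93913276e-01]
 [ 0.00000000e+00  0.00000000e+00  0.00000000e+00  1.00000000e+00]] 424.96025166141885 319.3808997521904 201.2086363056826
[[-2.16754466e-04 -9.61906536e-01 -2.73378437e-01  7.47642416e-02]
 [ 9.99999508e-01  5.61468564e-05 -9.90430666e-04  9.37198787e-04]
 [ 9.68051071e-04 -2.73378517e-01  9.61906050e-01 -1.62525275e-01]
 [ 0.00000000e+00  0.00000000e+00  0.00000000e+00  1.00000000e+00]]
```

The camera rotation comes as Euler angles, so I'll fix the helper and view both pictures.

```bash
sed -i "s/M\[:3,:3\]=np.array(c\['rotation'\])/M[:3,:3]=R.from_euler('xyz',c['rotation'],degrees=True).as_matrix()/" h.py
python3 - <<'E'
from h import *
for n in ('top','side'):
    c=load(n+'0'); M=np.eye(4); M[:3,:3]=R.from_euler('xyz',c['rotation'],degrees=True).as_matrix(); M[:3,3]=c['origin']; c['M']=M; np.savez('pics/'+n+'0.npz',**c)
    print(n,M.round(3), pt(c,320,200))
E
```

```text
top [[-0.019 -0.989  0.146  0.25 ]
 [-1.     0.021  0.013 -0.045]
 [-0.016 -0.146 -0.989  1.086]
 [ 0.     0.     0.     1.   ]] [ 4.15879145e-01 -2.71062132e-02 -2.69561647e-04]
side [[ 0.829 -0.408  0.383 -0.006]
 [-0.559 -0.619  0.552 -0.632]
 [ 0.012 -0.671 -0.741  0.894]
 [ 0.     0.     0.     1.   ]] [ 0.46105537  0.03896579 -0.00272059]
```

View pics/top0.png

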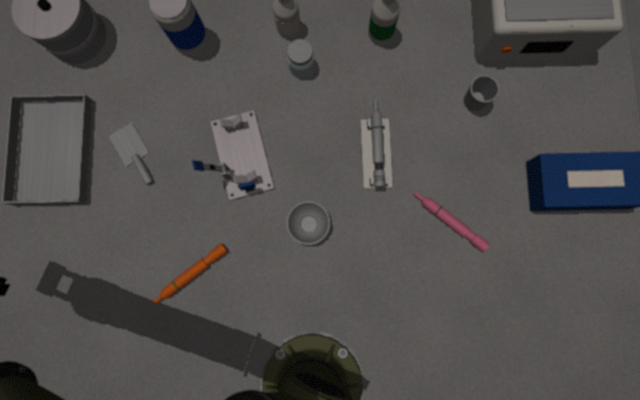

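View pics/side0.png

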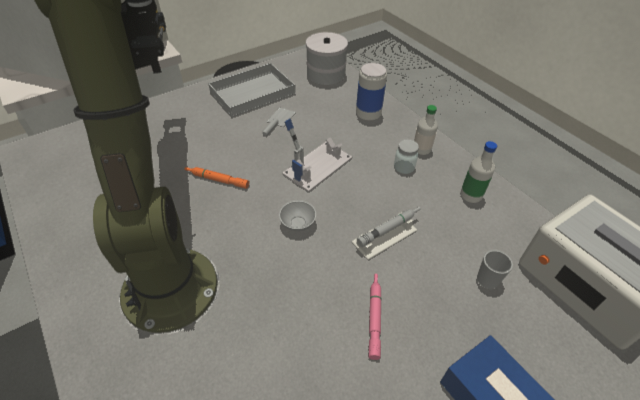

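Top view: the handpiece lies on its rest from tail (379,187) to nose tip (376,102). The cradle is at about (242,155), with its blue stop at (247,183) and the strap tab at (200,165), leaning out to the left (+y). The pink and orange pieces are the look-alikes.

```bash
python3 - <<'E'
from h import *
c=load('top0'); c['M']
for n,u,v,z in [('tail',379,187,.04),('nose',376,102,.04),('stop',247,183,.07),('Vfar',234,123,.055),('tab',200,165,.1),('c1',211,122,.01),('c2',254,112,.01),('c3',273,190,.01),('c4',230,198,.01),('bowl',308,223,.05),('jar',300,55,.05)]:
    print(n,ray(c,u,v,z).round(3),pt(c,u,v).round(3))
E
```

```text
tail [ 0.437 -0.163  0.04 ] [ 0.438 -0.164  0.034]
nose [ 0.64  -0.164  0.04 ] [ 0.639 -0.164  0.042]
stop [0.447 0.134 0.07 ] [0.445 0.133 0.079]
Vfar [0.592 0.168 0.055] [0.598 0.171 0.037]
tab [0.484 0.232 0.1  ] [0.474 0.221 0.14 ]
c1 [0.611 0.233 0.01 ] [0.611 0.233 0.008]
c2 [0.633 0.129 0.01 ] [0.634 0.129 0.008]
c3 [0.441 0.083 0.01 ] [0.442 0.084 0.003]
c4 [0.424 0.185 0.01 ] [0.424 0.185 0.008]
bowl [ 0.357 -0.     0.05 ] [0.361 0.002 0.007]
jar [0.757 0.013 0.05 ] [0.74  0.011 0.084]
```

```bash
cat >> h.py <<'E'
def plan(p,yaw,roll=180,pitch=0):
    "row (units of the moves) that takes the tool from here to p with the orientation given"
    T=tool(); G=R.from_euler('xyz',[roll,pitch,yaw],degrees=True).as_matrix()
    s=T[:3,:3].T@(np.array(p)-T[:3,3]); w=R.from_matrix(T[:3,:3].T@G).as_rotvec()
    r=np.r_[s/.3,w/np.pi].round(4); print('row',r.tolist(),'len mm',round(np.linalg.norm(s)*1e3),'deg',round(np.degrees(np.linalg.norm(w)),1)); return r
E
python3 -c "
from h import *
plan([.52,.150,.33],13.5)"
```

```text
row [-1.4121, -1.0433, -0.3593, -0.0002, 0.0006, 0.8006] len mm 538 deg 144.1
```

Request:
servo_tool([
  [[-0.1,-0.07,-0.1,0,0,0.04,1],[-0.17,-0.12,-0.2,0,0,0.08,1],[-0.25,-0.18,-0.3,0,0,0.12,1],[-0.32,-0.24,-0.36,0,0,0.16,1],[-0.4,-0.3,-0.36,0,0,0.2,1],[-0.48,-0.35,-0.36,0,0,0.24,1],[-0.55,-0.4,-0.36,0,0,0.28,1],[-0.62,-0.46,-0.36,0,0,0.32,1],[-0.7,-0.51,-0.36,0,0,0.36,1],[-0.78,-0.56,-0.36,0,0,0.4,1],[-0.85,-0.62,-0.36,0,0,0.44,1],[-0.93,-0.68,-0.36,0,0,0.48,1]],
])

```text
time_s: 1.15
tool_pos: [0.4279, 0.3051, 0.3303]
tool_rot: [-180.0, 0.0, 71.4]
force: [0.0, -0.2, 0.6]
grip_width: 0.0873
grasp_force: 0.0
```

```bash
python3 -c "
from h import *
plan([.52,.150,.33],13.5)"
```

```text
row [-0.3918, 0.4561, 0.0009, -0.0001, 0.0001, 0.3214] len mm 180 deg 57.9
```

Request:
servo_tool([
  [[-0.05,0.06,0,0,0,0.04,1],[-0.1,0.11,0,0,0,0.08,1],[-0.15,0.17,0,0,0,0.12,1],[-0.2,0.23,0,0,0,0.16,1],[-0.25,0.29,0,0,0,0.2,1],[-0.3,0.34,0,0,0,0.24,1],[-0.35,0.4,0,0,0,0.28,1],[-0.39,0.456,0,0,0,0.321,1],[-0.39,0.456,0,0,0,0.321,1],[-0.39,0.456,0,0,0,0.321,1],[-0.39,0.456,0,0,0,0.321,1]],
])

```text
time_s: 2.07
tool_pos: [0.5204, 0.1529, 0.3303]
tool_rot: [-180.0, 0.0, 14.0]
force: [0.8, 0.6, 0.4]
grip_width: 0.0872
grasp_force: 0.0
```

```bash
python3 -c "
from h import *
c=snap('wrist'); save(c,'w1.png'); print(c['M'].round(3),c['fx'])
plan([.54,-.163,.28],0)"
```

```text
[[ 0.242 -0.933 -0.267  0.594]
 [-0.97  -0.233 -0.067  0.172]
 [-0.     0.275 -0.962  0.493]
 [ 0.     0.     0.     1.   ]] 317.9943260330117
row [-0.1927, 1.0391, 0.1672, -0.0002, 0.0002, 0.0782] len mm 321 deg 14.1
```

View pics/w1.png

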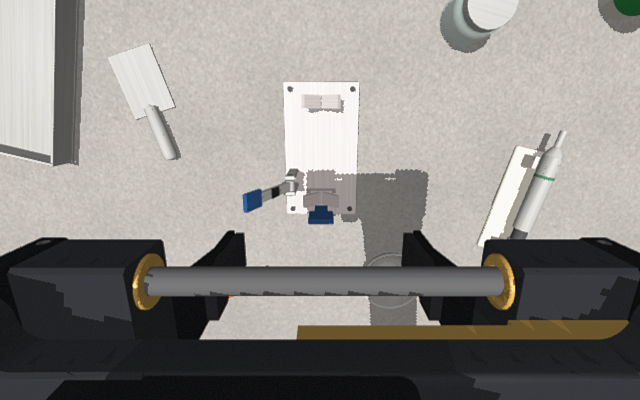

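The wrist view shows the cradle plate at u 284–358, v 82–215, with the far V-rest at (322,102), the blue stop at (320,215) and the tab at (252,200). The handpiece is on the right at about (540,185). I'll measure the cradle from the depth cloud and look at an enlarged crop.

```bash
cat >> h.py <<'E'
def cloud(c,u0,u1,v0,v1):
    v,u=np.mgrid[v0:v1,u0:u1]; d=c['depth'][v0:v1,u0:u1]
    P=np.stack([(u-c['cx'])/c['fx']*d,(v-c['cy'])/c['fy']*d,d],-1).reshape(-1,3)@c['M'][:3,:3].T+c['M'][:3,3]
    k=d.ravel()>0; return P[k],c['frame'][v0:v1,u0:u1].reshape(-1,3)[k].astype(int)
E
python3 - <<'E'
from h import *
c=load('w1'); P,C=cloud(c,225,375,65,232)
print('table z',np.median(P[C.sum(1)>300][:,2]), np.histogram(P[:,2],bins=np.arange(-.01,.2,.01))[0])
def rect(m,n):
    r=cv2.minAreaRect((P[m][:,:2]*1000).astype(np.float32)); print(n,m.sum(),r, 'z',P[m][:,2].mean().round(4),P[m][:,2].max().round(4))
rect((P[:,2]>.006)&(P[:,2]<.014)&(C.min(1)>60),'plate')
blue=(C[:,2]>C[:,0]*2)&(C[:,2]>50)
rect(blue&(P[:,0]<.47)&(P[:,1]<.18),'stop'); rect(blue&(P[:,1]>.19),'tab'); print(P[blue&(P[:,1]>.19)].mean(0))
rect((P[:,2]>.035)&(P[:,2]<.06)&(P[:,0]>.56),'farV')
rect((P[:,2]>.035)&(P[:,2]<.06)&(P[:,0]<.5)&~blue,'nearV')
cv2.imwrite('pics/w1c.png',cv2.resize(c['frame'][70:235,230:380,::-1],None,fx=3.6,fy=3.6,interpolation=cv2.INTER_CUBIC))
E
```

```text
table z 0.0011337477846398714 [ 5541 11883  5126   120   265   472   463   115   307    50    52    57
    67    59   109   115   139     0     0     0]
plate 8038 ((532.0745239257812, 160.2401123046875), (199.33958435058594, 110.33087921142578), 13.843116760253906) z 0.0103 0.0138
stop 348 ((446.1707458496094, 138.98875427246094), (7.580898761749268, 32.834136962890625), 13.975521087646484) z 0.0596 0.0777
tab 306 ((475.70184326171875, 226.7148895263672), (20.339744567871094, 15.264630317687988), 13.235726356506348) z 0.1464 0.1563
[0.47624382 0.22627163 0.14641579]
farV 515 ((602.0632934570312, 177.8110809326172), (16.944499969482422, 51.92365646362305), 14.01388931274414) z 0.0474 0.0575
nearV 531 ((468.8714599609375, 162.56178283691406), (87.39961242675781, 44.61768341064453), 76.0163803100586) z 0.0464 0.0593
```

View pics/w1c.png

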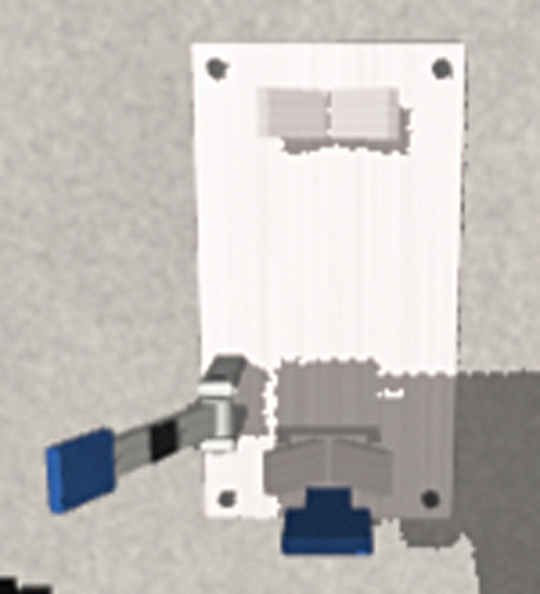

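The crop shows the V grooves: far vertex at crop (328,112), near vertex at (330,462). The stop's front edge is at crop row ~490, and the strap leans out to the left. Next I'll refine the V line from these.

```bash
python3 - <<'E'
from h import *
c=load('w1'); P,C=cloud(c,225,375,65,232)
a=np.radians(13.9); Rz=np.array([[np.cos(a),np.sin(a)],[-np.sin(a),np.cos(a)]]); o=np.array([.532,.160])
Q=P.copy(); Q[:,:2]=(P[:,:2]-o)@Rz.T; Q*=1000
blue=(C[:,2]>C[:,0]*2)&(C[:,2]>50)
for n,m in [('far',(Q[:,0]>45)&(Q[:,0]<90)&(abs(Q[:,1])<40)&(Q[:,2]>30)&(Q[:,2]<62)),('near',(Q[:,0]<-55)&(Q[:,0]>-100)&(abs(Q[:,1])<28)&(Q[:,2]>28)&(Q[:,2]<62)&~blue)]:
    q=Q[m]; print(n,q.min(0).round(1),q.max(0).round(1), 'pct x',np.percentile(q[:,0],[2,5,95,98]).round(1))
    for y0 in range(-30,26,4):
        k=(q[:,1]>=y0)&(q[:,1]<y0+4)
        if k.sum()>3: print(y0+2,k.sum(),np.median(q[k,2]).round(1),q[k,2].max().round(1),end=' | ')
    print()
    # V fit: z = z0+|y-yc|
    from scipy.optimize import least_squares
    k=(q[:,2]>36)&(q[:,2]<53); f=least_squares(lambda p:p[0]+abs(q[k,1]-p[1])-q[k,2],[34,0],loss='soft_l1'); print('V',f.x,np.abs(f.fun).mean())
q=Q[blue&(Q[:,0]<-60)&(Q[:,1]<40)]; print('stop',q.min(0),q.max(0),np.percentile(q[q[:,2]>70][:,0],[2,50,98]),np.percentile(q[:,1],[1,99]))
q=q[(q[:,2]>40)&(q[:,2]<70)]; print('stop face',len(q),np.percentile(q[:,0],[5,50,95]) if len(q) else '')
for u,v in [(328,112),(330,462)]:
    p=ray(c,230+u/3.6,70+v/3.6,.034); print((Rz@(p[:2]-o)*1000).round(1))
E
```

```text
far [ 63.8 -25.5  33.5] [80.7 26.4 57.5] pct x [63.8 63.9 80.2 80.4]
-24 42 53.6 56.9 | -20 42 54.4 56.8 | -16 42 50.5 53.0 | -12 42 46.6 50.0 | -8 41 42.6 44.6 | -4 39 38.4 41.2 | 0 26 34.8 36.7 | 4 38 37.5 39.8 | 8 41 42.0 44.8 | 12 42 45.4 48.4 | 16 42 49.8 52.4 | 20 44 53.0 56.7 | 24 40 54.6 57.5 | 
V [33.76505283  0.3356763 ] 1.2691228257495666
near [-87.  -24.8  29.6] [-56.7  26.1  59.3] pct x [-85.5 -75.1 -57.2 -57.1]
-24 25 53.4 56.6 | -20 47 53.9 57.8 | -16 51 49.7 59.3 | -12 43 46.0 48.7 | -8 37 41.7 43.6 | -4 30 38.0 41.1 | 0 24 36.1 37.4 | 4 37 38.1 41.2 | 8 26 41.9 43.9 | 12 43 44.7 47.4 | 16 51 49.0 58.5 | 20 47 53.0 56.2 | 24 39 53.7 56.9 | 
V [33.54118881  0.25407478] 2.062905889833753
stop [-92.15128679 -16.19090453  15.47959408] [-84.56455914  16.64358723  77.67497653] [-91.75629001 -87.85011232 -85.00179919] [-15.6539255   16.37525485]
stop face 148 [-85.68084064 -85.25572594 -84.81239277]
[71.7 -0.2]
[-67.7  -1. ]
```

Cradle origin ≈ (0.537, 0.161), yaw 13.9°. Next is the handpiece.

Request:
servo_tool([
  [[-0.02,0.13,0,0,0,0.01,1],[-0.05,0.26,0,0,0,0.02,1],[-0.07,0.39,0,0,0,0.03,1],[-0.1,0.51,0.03,0,0,0.04,1],[-0.13,0.64,0.06,0,0,0.05,1],[-0.15,0.77,0.1,0,0,0.06,1],[-0.18,0.88,0.14,0,0,0.07,1],[-0.19,0.97,0.167,0,0,0.078,1],[-0.19,1.0,0.167,0,0,0.078,1],[-0.19,1.0,0.167,0,0,0.078,1],[-0.19,1.0,0.167,0,0,0.078,1]],
])

```text
time_s: 3.03
tool_pos: [0.5381, -0.151, 0.2806]
tool_rot: [-179.9, -0.0, -0.0]
force: [0.8, 0.4, -0.2]
grip_width: 0.087
grasp_force: 0.0
```

```bash
python3 - <<'E'
from h import *
c=snap('wrist'); save(c,'w2.png'); print(tool()[:3,3])
P,C=cloud(c,0,640,0,240)
m=(abs(P[:,1]+.163)<.03)&(P[:,2]>.044)&(P[:,0]>.40)&(P[:,0]<.67)&(P[:,2]<.09)
q=P[m]; print(len(q),q.min(0),q.max(0))
X=q[q[:,2]>.048]
for x0 in np.arange(.42,.66,.01):
    k=(q[:,0]>=x0)&(q[:,0]<x0+.01)
    if k.sum()>3: print(round(x0+.005,3),k.sum(),(q[k,1].min()*1e3).round(1),(q[k,1].max()*1e3).round(1),(np.percentile(q[k,2],95)*1e3).round(1),C[m][k].mean(0).round())
E
```

```text
[ 0.53834573 -0.15014872  0.28070928]
2612 [ 0.44349605 -0.17524401  0.04400344] [ 0.64433036 -0.14858179  0.0553296 ]
0.445 59 -174.0 -151.1 53.3 [204. 202. 198.]
0.455 125 -175.2 -151.1 53.9 [172. 171. 167.]
0.465 132 -175.1 -151.1 53.9 [190. 188. 184.]
0.475 135 -173.6 -151.1 53.3 [137. 137. 134.]
0.485 101 -170.8 -153.7 51.1 [57. 58. 58.]
0.495 105 -173.1 -151.1 53.5 [99. 98. 97.]
0.505 140 -174.5 -151.1 53.7 [127. 126. 123.]
0.515 142 -174.3 -149.8 53.3 [126. 125. 122.]
0.525 152 -174.2 -149.8 53.7 [126. 125. 122.]
0.535 155 -174.0 -149.8 53.6 [125. 124. 121.]
0.545 156 -173.8 -149.8 53.7 [164. 163. 159.]
0.555 159 -173.7 -149.8 53.5 [203. 201. 197.]
0.565 159 -173.6 -149.8 53.7 [202. 201. 197.]
0.575 170 -173.4 -148.6 53.9 [159. 180. 164.]
0.585 162 -173.2 -149.8 53.8 [202. 201. 197.]
0.595 182 -173.1 -148.6 53.6 [200. 199. 194.]
0.605 164 -173.0 -148.6 53.7 [200. 199. 195.]
0.615 132 -171.5 -149.8 52.2 [206. 205. 200.]
0.625 37 -165.4 -155.8 46.9 [217. 215. 211.]
0.635 32 -162.9 -158.1 45.8 [227. 225. 221.]
0.645 13 -164.0 -158.1 45.6 [226. 225. 221.]
```

View pics/w2.png

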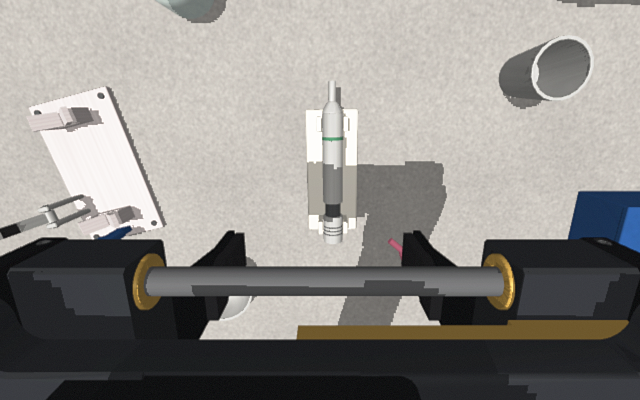

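The wrist view shows the handpiece from nose tip (332,82) to tail (332,243), with the green ring at (332,139) and the dark waist at (332,210). Refining.

```bash
python3 - <<'E'
from h import *
c=load('w2'); P,C=cloud(c,300,365,70,250)
m=(abs(P[:,1]+.162)<.008)&(P[:,2]>.04)
g=m&(C[:,1]-C[:,0]>25); print('ring',P[g].mean(0),P[g][:,0].min(),P[g][:,0].max())
d=m&(C.sum(1)<240)&(P[:,0]<.51); print('waist',np.percentile(P[d][:,0],[2,50,98])); lo=m&(P[:,2]<.0518)&(P[:,2]>.047)&(abs(P[:,1]+.162)<.003)&(P[:,0]<.51); print('low',np.percentile(P[lo][:,0],[5,50,95]))
print('tailmin',P[m][:,0].min())
q=P[(abs(P[:,1]+.162)<.014)&(P[:,2]>.046)&(P[:,0]<.60)&(P[:,0]>.5)]
# cylinder fit r=13
from scipy.optimize import least_squares
f=least_squares(lambda p:np.hypot(q[:,1]-p[0]-p[1]*(q[:,0]-.55),q[:,2]-p[2])-.013,[-.162,0,.04],loss='soft_l1',f_scale=.001); print(f.x,np.degrees(f.x[1]))
plan([.55,f.x[0],.09],np.degrees(f.x[1]))
E
```

```text
ring [ 0.57819712 -0.16180169  0.05246868] 0.5762059464956011 0.5801211721892077
waist [0.4776064  0.48572894 0.49349823]
low [0.46879527 0.48565408 0.49480119]
tailmin 0.44061399453057704
[-0.16152331  0.01314938  0.03998433] 0.7534039849253181
row [0.0385, 0.0388, 0.6357, -0.0004, -0.0001, -0.0037] len mm 191 deg 0.7
```

Request:
servo_tool([
  [[0.039,0.039,0.08,0,0,-0.004,1],[0.039,0.039,0.18,0,0,-0.004,1],[0.039,0.039,0.3,0,0,-0.004,1],[0.039,0.039,0.42,0,0,-0.004,1],[0.039,0.039,0.54,0,0,-0.004,1],[0.039,0.039,0.65,0,0,-0.004,1],[0.039,0.039,0.74,0,0,-0.004,1],[0.039,0.039,0.81,0,0,-0.004,1],[0.039,0.039,0.85,0,0,-0.004,1],[0.039,0.039,0.865,0,0,-0.004,1],[0.039,0.039,0.865,0,0,-0.004,1],[0.039,0.039,0.865,0,0,-0.004,1]],
])

```text
time_s: 4.08
tool_pos: [0.5506, -0.164, 0.0222]
tool_rot: [-180.0, -0.1, 0.6]
force: [-0.2, -0.7, -0.1]
grip_width: 0.0869
grasp_force: 0.0
```

```bash
python3 -c "
from h import *
plan([.55,-.1615,.021],.75)"
```

```text
row [-0.0019, -0.0083, 0.004, -0.0, -0.0007, -0.0006] len mm 3 deg 0.2
```

Nudge y, then close gently.

Request:
servo_tool([
  [[0,-0.008,0.003,0,0,0,1],[0,-0.008,0.003,0,0,0,0.5],[0,-0.008,0.003,0,0,0,0.3],[0,-0.008,0.003,0,0,0,0.2],[0,-0.008,0.003,0,0,0,0.1],[0,-0.008,0.003,0,0,0,0],[0,-0.008,0.003,0,0,0,0],[0,-0.008,0.003,0,0,0,0],[0,-0.008,0.003,0,0,0,0],[0,-0.008,0.003,0,0,0,0],[0,-0.008,0.003,0,0,0,0],[0,-0.008,0.003,0,0,0,0]],
], grip_force=25)

```text
time_s: 5.08
tool_pos: [0.5493, -0.1622, 0.02]
tool_rot: [-180.0, -0.0, 0.6]
force: [0.0, -0.5, -0.6]
grip_width: 0.0254
grasp_force: 25.0
```

```bash
python3 -c "
from h import *
o=get_obs(); print(o['tool_pos'],o['tool_rot'],o['force'],o['wrist_torque'],o['grip_width'],o['grasp_force'])"
```

```text
[ 0.54927143 -0.16219544  0.0200417 ] [-1.79995457e+02 -1.21767696e-03  5.67174174e-01] [ 0.01602229 -0.51597472 -0.64279572] [-0.01903434  0.15144264 -0.00752407] 0.025378703834284772 25.0023702532053
```

Request:
servo_tool([
  [[0,0,-0.03,0,0,0,0],[0,0,-0.08,0,0,0,0],[0,0,-0.15,0,0,0,0],[0,0,-0.22,0,0,0,0],[0,0,-0.29,0,0,0,0],[0,0,-0.36,0,0,0,0],[0,0,-0.41,0,0,0,0],[0,0,-0.41,0,0,0,0],[0,0,-0.41,0,0,0,0]],
])

```text
time_s: 5.83
tool_pos: [0.5496, -0.1623, 0.1437]
tool_rot: [-180.0, -0.1, 0.6]
force: [-0.1, 0.0, -2.5]
grip_width: 0.0253
grasp_force: 25.0
```

```bash
python3 -c "
from h import *
o=get_obs(); print(o['tool_pos'],o['force'],o['wrist_torque'],o['grip_width'],o['grasp_force'])
plan([.5682,.1691,.12],13.7)"
```

```text
[ 0.5495567  -0.16229129  0.14366239] [-8.03973563e-02  2.23014664e-03 -2.45441852e+00] [0.0073098  0.12041458 0.01193191] 0.02528785294871185 24.99581404030323
row [0.0729, -1.104, 0.0792, -0.0, -0.0005, -0.073] len mm 333 deg 13.1
```

Request:
servo_tool([
  [[0,-0.04,0,0,0,0,0],[0.01,-0.12,0,0,0,-0.01,0],[0.02,-0.22,0,0,0,-0.02,0],[0.02,-0.33,0,0,0,-0.03,0],[0.03,-0.44,0,0,0,-0.04,0],[0.04,-0.55,0,0,0,-0.05,0],[0.05,-0.66,0,0,0,-0.06,0],[0.06,-0.76,0,0,0,-0.07,0],[0.07,-0.85,0,0,0,-0.073,0],[0.073,-0.93,0,0,0,-0.073,0],[0.073,-0.98,0,0,0,-0.073,0],[0.073,-1.0,0,0,0,-0.073,0]],
])

```text
time_s: 6.83
tool_pos: [0.5668, 0.1411, 0.1414]
tool_rot: [-180.0, 0.2, 13.9]
force: [-0.5, -0.5, -2.8]
grip_width: 0.025
grasp_force: 25.0
```

```bash
python3 -c "
from h import *
plan([.5682,.1691,.12],13.7)"
```

```text
row [0.0272, -0.0895, 0.0712, -0.0002, 0.0009, 0.0013] len mm 35 deg 0.3
```

Request:
servo_tool([
  [[0.01,-0.04,0.01,0,0,0,0],[0.02,-0.07,0.03,0,0,0,0],[0.027,-0.089,0.05,0,0,0.001,0],[0.027,-0.089,0.071,0,0,0.001,0],[0.027,-0.089,0.071,0,0,0.001,0],[0.027,-0.089,0.071,0,0,0.001,0]],
])

```text
time_s: 7.33
tool_pos: [0.5694, 0.1644, 0.121]
tool_rot: [179.9, 0.1, 13.4]
force: [-0.7, 0.5, -2.7]
grip_width: 0.025
grasp_force: 25.0
```

```bash
python3 - <<'E'
from h import *
c=snap('wrist'); save(c,'w3.png')
P,C=cloud(c,200,460,40,260)
a=np.radians(13.9); Rz=np.array([[np.cos(a),np.sin(a)],[-np.sin(a),np.cos(a)]]); o=np.array([.5368,.1613])
Q=P.copy(); Q[:,:2]=(P[:,:2]-o)@Rz.T; Q*=1000
m=(abs(Q[:,1])<20)&(Q[:,2]>115)&(Q[:,0]<140)
g=m&(C[:,1]-C[:,0]>25); print('ring',Q[g].mean(0))
for x0 in range(-90,130,10):
    k=m&(Q[:,0]>=x0)&(Q[:,0]<x0+10)
    if k.sum()>5: print(x0+5,k.sum(),Q[k,1].min().round(1),Q[k,1].max().round(1),np.percentile(Q[k,2],95).round(1),C[k].mean(0).round())
T=tool(); print((Rz@(T[:2,3]-o)*1000),T[2,3]); plan([.5682,.1691,.04],13.7)
E
```

```text
ring [ 61.46589358  -4.52895696 152.48545456]
35 19 -17.4 8.6 147.5 [74. 73. 72.]
45 1577 -20.0 19.5 154.5 [83. 82. 81.]
55 1083 -17.3 8.2 154.5 [129. 131. 126.]
65 1312 -17.6 13.1 197.9 [158. 175. 160.]
75 1842 -17.4 20.0 207.8 [155. 154. 152.]
85 1331 -16.8 8.3 154.7 [209. 207. 203.]
95 1311 -17.1 7.9 154.1 [210. 208. 204.]
105 698 -12.9 4.1 150.1 [208. 206. 202.]
115 535 -9.0 -0.5 146.9 [212. 211. 207.]
125 478 -9.0 -0.7 147.0 [213. 211. 207.]
[32.78172154 -4.84672837] 0.12154042399938254
row [-0.0014, -0.0164, 0.2718, 0.0002, 0.0002, -0.0015] len mm 82 deg 0.3
```

View pics/w3.png

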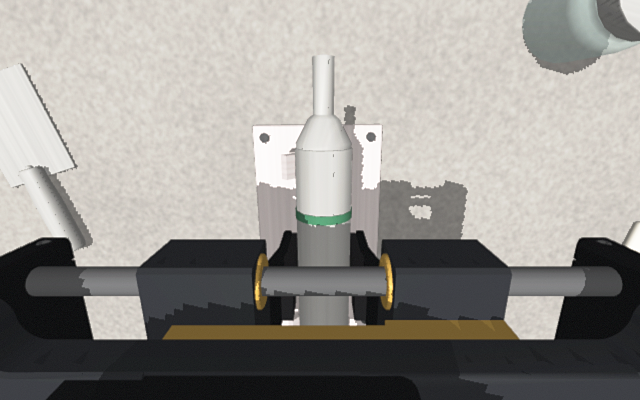

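The wrist view shows the handpiece held straight along the cradle, nose at (324,57) and ring at (324,217). It sits 4.5 mm off to −y and 13.5 mm ahead of home. I'll correct that and lower to just above contact.

Request:
servo_tool([
  [[0,-0.008,0.03,0,0,0,0],[0,-0.015,0.07,0,0,0,0],[0,-0.015,0.11,0,0,0,0],[0,-0.015,0.15,0,0,0,0],[0,-0.015,0.19,0,0,0,0],[0,-0.015,0.22,0,0,0,0],[0,-0.015,0.24,0,0,0,0],[0,-0.015,0.25,0,0,0,0],[0,-0.015,0.25,0,0,0,0],[0,-0.015,0.25,0,0,0,0]],
])

```text
time_s: 8.22
tool_pos: [0.569, 0.1702, 0.047]
tool_rot: [180.0, -0.0, 13.5]
force: [0.5, 0.6, -1.5]
grip_width: 0.0249
grasp_force: 25.0
```

```bash
cat >> h.py <<'E'
def st():
    a=np.radians(13.9); Rz=np.array([[np.cos(a),np.sin(a)],[-np.sin(a),np.cos(a)]]); o=get_obs()
    print('cradle xy',(Rz@(o['tool_pos'][:2]-[.5368,.1613])*1e3).round(2),'z',(o['tool_pos'][2]*1e3).round(2),'rpy',o['tool_rot'].round(2),'F',np.r_[Rz@o['force'][:2],o['force'][2]].round(2),'M',o['wrist_torque'].round(3),'grip',o['grip_width'].round(4),o['grasp_force'].round(1),'t',o['time_s'])
E
python3 -c "
from h import *
st()"
```

```text
Traceback (most recent call last):
  File "h.py", line 30, in st
    print('cradle xy',(Rz@(o['tool_pos'][:2]-[.5368,.1613])*1e3).round(2),'z',(o['tool_pos'][2]*1e3).round(2),'rpy',o['tool_rot'].round(2),'F',np.r_[Rz@o['force'][:2],o['force'][2]].round(2),'M',o['wrist_torque'].round(3),'grip',o['grip_width'].round(4),o['grasp_force'].round(1),'t',o['time_s'])
                                                                                                                                                                                                                                     ^^^^^^^^^^^^^^^^^^^^^
AttributeError: 'float' object has no attribute 'round'
```

```bash
sed -i "s/o\['grip_width'\].round(4),o\['grasp_force'\].round(1)/round(o['grip_width'],4),round(o['grasp_force'],1)/" h.py; python3 -c "
from h import *
st()"
```

```text
cradle xy [33.43  0.91] z 46.99 rpy [ 1.800e+02 -3.000e-02  1.352e+01] F [ 0.65  0.45 -1.53] M [-0.064  0.094 -0.049] grip 0.0249 25.0 t 8.2167
```

Request:
servo_tool([
  [[0,0.002,0.01,0,0,0,0],[0,0.002,0.02,0,0,0,0],[0,0.002,0.03,0,0,0,0],[0,0.002,0.036,0,0,0,0],[0,0.002,0.036,0,0,0,0]],
])

```text
time_s: 8.63
tool_pos: [0.5685, 0.1696, 0.0355]
tool_rot: [180.0, 0.0, 13.5]
force: [0.9, -0.4, -1.6]
grip_width: 0.0252
grasp_force: 25.0
```

```bash
python3 -c "
from h import *
st()"
```

```text
cradle xy [32.73  0.46] z 35.5 rpy [1.800e+02 4.000e-02 1.353e+01] F [ 0.8  -0.57 -1.62] M [-0.021  0.126 -0.012] grip 0.0252 25.0 t 8.6333
```

Request:
servo_tool([
  [[0,0,0.003,0,0,0,0],[0,0,0.006,0,0,0,0],[0,0,0.006,0,0,0,0],[0,0,0.006,0,0,0,0]],
])

```text
time_s: 8.97
tool_pos: [0.5688, 0.1697, 0.0342]
tool_rot: [-180.0, -0.0, 13.5]
force: [-0.1, 0.2, -1.4]
grip_width: 0.0252
grasp_force: 25.0
```

```bash
python3 -c "
from h import *
st()"
```

```text
cradle xy [33.11  0.41] z 34.2 rpy [-1.800e+02 -1.000e-02  1.353e+01] F [-0.1   0.2  -1.41] M [-0.044  0.107 -0.023] grip 0.0252 25.0 t 8.9667
```

Request:
servo_tool([
  [[0,0,0.003,0,0,0,0],[0,0,0.005,0,0,0,0],[0,0,0.005,0,0,0,0]],
])

```text
time_s: 9.22
tool_pos: [0.5689, 0.1696, 0.0327]
tool_rot: [180.0, -0.0, 13.5]
force: [1.1, -1.3, -1.1]
grip_width: 0.0249
grasp_force: 25.0
```

Request:
servo_tool([
  [[0,0,0.002,0,0,0,0],[0,0,0.002,0,0,0,0],[0,0,0.002,0,0,0,0]],
])

```text
time_s: 9.47
tool_pos: [0.569, 0.1695, 0.0323]
tool_rot: [180.0, -0.0, 13.5]
force: [0.0, -2.3, -0.3]
grip_width: 0.0255
grasp_force: 25.0
```

Request:
servo_tool([
  [[0,0.0015,0.001,0,0,0,0],[0,0.0015,0.002,0,0,0,0],[0,0.0015,0.002,0,0,0,0]],
])

```text
time_s: 9.72
tool_pos: [0.5691, 0.1694, 0.032]
tool_rot: [-180.0, -0.0, 13.5]
force: [-2.1, -0.8, 4.5]
grip_width: 0.025
grasp_force: 25.0
```

```bash
python3 -c "
from h import *
st()"
```

```text
cradle xy [33.27  0.06] z 32.03 rpy [-1.7998e+02 -2.0000e-02  1.3530e+01] F [-2.27 -0.3   4.52] M [-0.184  0.564  0.077] grip 0.025 25.0 t 9.7167
```

Request:
servo_tool([
  [[0,0,-0.001,0,0,0,0],[0,0,-0.001,0,0,0,0.1],[0,0,-0.001,0,0,0,0.2],[0,0,-0.001,0,0,0,0.35],[0,0,-0.001,0,0,0,0.45],[0,0,-0.001,0,0,0,0.45],[0,0,-0.001,0,0,0,0.45],[0,0,-0.001,0,0,0,0.45]],
], grip_force=10)

```text
time_s: 10.38
tool_pos: [0.5689, 0.1691, 0.0315]
tool_rot: [180.0, 0.0, 13.5]
force: [-0.3, -0.1, 0.8]
grip_width: 0.0385
grasp_force: 0.0
```

```bash
python3 - <<'E'
from h import *
st()
c=snap('wrist'); save(c,'w4.png')
P,C=cloud(c,200,460,40,300)
a=np.radians(13.9); Rz=np.array([[np.cos(a),np.sin(a)],[-np.sin(a),np.cos(a)]]); o=np.array([.5368,.1613])
Q=P.copy(); Q[:,:2]=(P[:,:2]-o)@Rz.T; Q*=1000
m=(abs(Q[:,1])<14)&(Q[:,2]>54)&(Q[:,2]<75)&(Q[:,0]<95)
g=m&(C[:,1]-C[:,0]>25); print('ring',Q[g].mean(0))
from scipy.optimize import least_squares
q=Q[m&(Q[:,2]>58)&(Q[:,0]<88)]; print(len(q),q.min(0),q.max(0))
f=least_squares(lambda p:np.hypot(q[:,1]-p[0]-p[1]*(q[:,0]-65),q[:,2]-p[2]-p[3]*(q[:,0]-65))-13,[0,0,52,0],loss='soft_l1'); print(f.x)
E
```

```text
cradle xy [33.   -0.09] z 31.53 rpy [1.7999e+02 1.0000e-02 1.3520e+01] F [-0.29 -0.08  0.79] M [-0.059  0.1   -0.029] grip 0.0385 0.0 t 10.3833
ring [62.3002592   0.64453691 63.20730286]
5534 [ 19.16009682 -11.48248987  58.00664996] [87.99847968 12.60075439 67.08162964]
[ 5.35970050e-01 -8.57125349e-04  5.20301919e+01 -1.41125175e-03]
```

Seated (fit z = 52.0 mm, tilt about 0, ~14 mm from home), so I'll regrip and slide towards the stop.

Request:
servo_tool([
  [[0,0,0,0,0,0,0.3],[0,0,0,0,0,0,0.1],[0,0,0,0,0,0,0],[0,0,0,0,0,0,0],[0,0,0,0,0,0,0],[0,0,0,0,0,0,0]],
], grip_force=25)

```text
time_s: 10.93
tool_pos: [0.5689, 0.1693, 0.0317]
tool_rot: [-180.0, -0.0, 13.5]
force: [0.5, 0.7, -0.3]
grip_width: 0.0249
grasp_force: 25.0
```

```bash
python3 -c "
from h import *
st()"
```

```text
cradle xy [33.1  0. ] z 31.75 rpy [-180.     -0.     13.53] F [ 0.69  0.6  -0.32] M [-0.071  0.139  0.042] grip 0.0249 25.0 t 10.9333
```

Request:
servo_tool([
  [[-0.003,0,0,0,0,0,0],[-0.007,0,0,0,0,0,0],[-0.011,0,0,0,0,0,0],[-0.015,0,0,0,0,0,0],[-0.019,0,0,0,0,0,0],[-0.023,0,0,0,0,0,0],[-0.027,0,0,0,0,0,0],[-0.03,0,0,0,0,0,0],[-0.033,0,0,0,0,0,0],[-0.033,0,0,0,0,0,0]],
])

```text
time_s: 11.77
tool_pos: [0.5591, 0.1668, 0.0318]
tool_rot: [-180.0, 0.0, 13.5]
force: [0.0, -0.6, -0.1]
grip_width: 0.025
grasp_force: 25.0
```

```bash
python3 -c "
from h import *
st()"
```

```text
cradle xy [22.93 -0.  ] z 31.78 rpy [-1.800e+02  1.000e-02  1.353e+01] F [-0.14 -0.61 -0.12] M [-0.124  0.112  0.07 ] grip 0.025 25.0 t 11.7667
```

Request:
servo_tool([
  [[-0.003,0,0,0,0,0,0],[-0.006,0,0,0,0,0,0],[-0.008,0,0,0,0,0,0],[-0.008,0,0,0,0,0,0],[-0.008,0,0,0,0,0,0]],
])

```text
time_s: 12.18
tool_pos: [0.5568, 0.1663, 0.0318]
tool_rot: [-180.0, 0.0, 13.5]
force: [0.3, -0.6, -0.4]
grip_width: 0.0258
grasp_force: 25.0
```

Request:
servo_tool([
  [[-0.002,0,0,0,0,0,0],[-0.002,0,0,0,0,0,0],[-0.002,0,0,0,0,0,0]],
])

```text
time_s: 12.43
tool_pos: [0.5564, 0.1661, 0.0318]
tool_rot: [-180.0, 0.0, 13.5]
force: [0.1, 0.3, -1.4]
grip_width: 0.025
grasp_force: 25.0
```

```bash
python3 -c "
from h import *
st()"
```

```text
cradle xy [2.015e+01 1.000e-02] z 31.77 rpy [-180.      0.     13.53] F [ 0.18  0.3  -1.39] M [-0.131  0.052  0.055] grip 0.025 25.0 t 12.4333
```

Request:
servo_tool([
  [[-0.001,0,0,0,0,0,0],[-0.002,0,0,0,0,0,0],[-0.002,0,0,0,0,0,0]],
])

```text
time_s: 12.68
tool_pos: [0.5558, 0.166, 0.0318]
tool_rot: [180.0, -0.0, 13.5]
force: [1.3, 0.1, -1.1]
grip_width: 0.0249
grasp_force: 25.0
```

Request:
servo_tool([
  [[-0.001,0,0,0,0,0,0],[-0.001,0,0,0,0,0,0],[-0.001,0,0,0,0,0,0]],
])

```text
time_s: 12.93
tool_pos: [0.5555, 0.1659, 0.0318]
tool_rot: [180.0, -0.0, 13.5]
force: [0.7, -0.1, -0.9]
grip_width: 0.0256
grasp_force: 25.0
```

Request:
servo_tool([
  [[-0.001,0,0,0,0,0,0],[-0.001,0,0,0,0,0,0],[-0.001,0,0,0,0,0,0]],
])

```text
time_s: 13.18
tool_pos: [0.5552, 0.1658, 0.0318]
tool_rot: [180.0, -0.0, 13.5]
force: [1.3, 0.1, -0.7]
grip_width: 0.0251
grasp_force: 25.0
```

Request:
servo_tool([
  [[-0.001,0,0,0,0,0,0],[-0.001,0,0,0,0,0,0],[-0.001,0,0,0,0,0,0]],
])

```text
time_s: 13.43
tool_pos: [0.5549, 0.1658, 0.0318]
tool_rot: [180.0, -0.0, 13.5]
force: [1.5, -0.1, -1.6]
grip_width: 0.0256
grasp_force: 25.0
```

Request:
servo_tool([
  [[-0.001,0,0,0,0,0,0],[-0.001,0,0,0,0,0,0],[-0.001,0,0,0,0,0,0]],
])

```text
time_s: 13.68
tool_pos: [0.5548, 0.1657, 0.0318]
tool_rot: [180.0, -0.0, 13.5]
force: [1.5, 0.2, -2.0]
grip_width: 0.025
grasp_force: 25.0
```

Request:
servo_tool([
  [[-0.001,0,0,0,0,0,0],[-0.001,0,0,0,0,0,0],[-0.001,0,0,0,0,0,0]],
])

```text
time_s: 13.93
tool_pos: [0.5547, 0.1658, 0.0319]
tool_rot: [-180.0, -0.1, 13.5]
force: [2.6, 0.3, -2.2]
grip_width: 0.025
grasp_force: 25.0
```

Request:
servo_tool([
  [[-0.001,0,0,0,0,0,0],[-0.001,0,0,0,0,0,0],[-0.001,0,0,0,0,0,0]],
])

```text
time_s: 14.18
tool_pos: [0.5547, 0.1658, 0.032]
tool_rot: [-180.0, -0.1, 13.5]
force: [5.2, -0.7, -0.8]
grip_width: 0.0253
grasp_force: 25.0
```

Request:
servo_tool([
  [[-0.001,0,0,0,0,0,0],[-0.001,0,0,0,0,0,0],[-0.001,0,0,0,0,0,0]],
])

```text
time_s: 14.43
tool_pos: [0.5546, 0.1657, 0.0321]
tool_rot: [-180.0, -0.1, 13.5]
force: [4.4, 1.4, -3.4]
grip_width: 0.0252
grasp_force: 25.0
```

```bash
python3 -c "
from h import *
st()"
```

```text
cradle xy [18.38  0.03] z 32.13 rpy [-1.800e+02 -1.100e-01  1.352e+01] F [ 4.64  0.31 -3.36] M [ 0.099 -0.944  0.074] grip 0.0252 25.0 t 14.4333
```

Request:
servo_tool([
  [[-0.001,0,0.001,0,0,0,0],[-0.001,0,0.001,0,0,0,0],[-0.001,0,0.001,0,0,0,0]],
])

```text
time_s: 14.68
tool_pos: [0.5547, 0.1658, 0.032]
tool_rot: [-180.0, -0.1, 13.5]
force: [5.4, 0.7, -1.5]
grip_width: 0.0249
grasp_force: 25.0
```

Request:
servo_tool([
  [[-0.001,0,0,0,0,0,0],[-0.001,0,0,0,0,0,0],[-0.001,0,0,0,0,0,0]],
])

```text
time_s: 14.93
tool_pos: [0.5546, 0.1658, 0.0321]
tool_rot: [-180.0, -0.2, 13.5]
force: [5.9, 1.6, -2.7]
grip_width: 0.0253
grasp_force: 25.0
```

```bash
python3 -c "
from h import *
st()"
```

```text
cradle xy [18.38  0.04] z 32.11 rpy [-179.99   -0.19   13.52] F [ 6.07  0.12 -2.75] M [ 0.139 -1.2    0.065] grip 0.0253 25.0 t 14.9333
```

Request:
servo_tool([
  [[-0.001,0,0.001,0,0,0,0],[-0.002,0,0.001,0,0,0,0],[-0.002,0,0.001,0,0,0,0]],
])

```text
time_s: 15.18
tool_pos: [0.5546, 0.1658, 0.0321]
tool_rot: [-180.0, -0.3, 13.5]
force: [7.3, 0.6, -2.1]
grip_width: 0.0252
grasp_force: 25.0
```

Request:
servo_tool([
  [[0,0,0,0,0,0,0],[0,0,0,0,0,0,0]],
])

```text
time_s: 15.35
tool_pos: [0.5546, 0.1658, 0.0321]
tool_rot: [-180.0, -0.3, 13.5]
force: [6.6, 1.1, -1.2]
grip_width: 0.0255
grasp_force: 25.0
```

Request:
servo_tool([
  [[-0.001,0,0,0,0,0,0],[-0.001,0,0,0,0,0,0]],
])

```text
time_s: 15.52
tool_pos: [0.5546, 0.1658, 0.0322]
tool_rot: [-180.0, -0.3, 13.5]
force: [6.9, 1.2, -1.8]
grip_width: 0.025
grasp_force: 25.0
```

```bash
python3 -c "
from h import *
st()"
```

```text
cradle xy [18.39  0.08] z 32.16 rpy [-179.99   -0.29   13.53] F [ 7.01 -0.52 -1.82] M [ 0.193 -1.391  0.045] grip 0.025 25.0 t 15.5167
```

Request:
servo_tool([
  [[-0.002,0,0,0,0,0,0],[-0.003,0,0,0,0,0,0],[-0.003,0,0,0,0,0,0],[-0.003,0,0,0,0,0,0]],
])

```text
time_s: 15.85
tool_pos: [0.5546, 0.1658, 0.0325]
tool_rot: [-180.0, -0.4, 13.5]
force: [8.9, 1.3, -2.1]
grip_width: 0.0251
grasp_force: 25.0
```

```bash
python3 -c "
from h import *
st()"
```

```text
cradle xy [18.38  0.09] z 32.51 rpy [-179.99   -0.4    13.52] F [ 8.92 -0.9  -2.11] M [ 0.254 -1.744  0.031] grip 0.0251 25.0 t 15.85
```

The tail is pressed home at about 9 N. I'll relax, release and lift clear.

Request:
servo_tool([
  [[0.002,0,0,0,0,0,0],[0.004,0,0,0,0,0,0],[0.004,0,0,0,0,0,0.1],[0.004,0,0,0,0,0,0.3],[0.004,0,0,0,0,0,0.6],[0.004,0,0,0,0,0,0.6],[0.004,0,0,0,0,0,0.6],[0.004,0,-0.02,0,0,0,0.6],[0.004,0,-0.06,0,0,0,0.6],[0.004,0,-0.12,0,0,0,0.6],[0.004,0,-0.2,0,0,0,0.6],[0.004,0,-0.3,0,0,0,0.6]],
])

```text
time_s: 16.85
tool_pos: [0.5513, 0.1648, 0.1218]
tool_rot: [180.0, 0.2, 13.5]
force: [0.2, 0.2, 1.0]
grip_width: 0.0521
grasp_force: 0.0
```

Request:
servo_tool([
  [[0,0,-0.09,0,0,0,0.3],[0,0,-0.18,0,0,0,0],[0,0,-0.25,0,0,0,0],[0,0,-0.25,0,0,0,0],[0,0,-0.25,0,0,0,0]],
])

```text
time_s: 17.27
tool_pos: [0.5534, 0.1654, 0.1986]
tool_rot: [-179.9, -0.2, 13.5]
force: [0.0, 0.1, -0.7]
grip_width: 0.0267
grasp_force: 0.0
```

```bash
cat >> h.py <<'E'
def cr(x,y):
    a=np.radians(13.9); return [.5368+(x*np.cos(a)-y*np.sin(a))/1e3,.1613+(x*np.sin(a)+y*np.cos(a))/1e3]
E
python3 - <<'E'
from h import *
st()
c=snap('wrist'); save(c,'w5.png')
P,C=cloud(c,150,460,40,300)
a=np.radians(13.9); Rz=np.array([[np.cos(a),np.sin(a)],[-np.sin(a),np.cos(a)]]); o=np.array([.5368,.1613])
Q=P.copy(); Q[:,:2]=(P[:,:2]-o)@Rz.T; Q*=1000
m=(abs(Q[:,1])<14)&(Q[:,2]>54)&(Q[:,2]<75)&(Q[:,0]<95)
g=m&(C[:,1]-C[:,0]>25); print('ring',Q[g].mean(0))
from scipy.optimize import least_squares
q=Q[m&(Q[:,2]>58)&(Q[:,0]<75)&(Q[:,0]>-30)]; print(len(q))
f=least_squares(lambda p:np.hypot(q[:,1]-p[0]-p[1]*(q[:,0]-30),q[:,2]-p[2]-p[3]*(q[:,0]-30))-13,[0,0,52,0],loss='soft_l1'); print(f.x)
b=(C[:,2]>C[:,0]*2)&(C[:,2]>50)&(Q[:,1]>25)&(Q[:,2]>80); print('tab',b.sum(),Q[b].mean(0) if b.any() else '',Q[b].min(0),Q[b].max(0))
plan(cr(-44,120)+[.215],13.9)
E
```

```text
cradle xy [17.1   0.02] z 198.56 rpy [-179.93   -0.21   13.51] F [ 0.05  0.07 -0.69] M [-0.033  0.178  0.008] grip 0.0267 0.0 t 17.2667
ring [46.37057274  0.53754436 63.30481148]
2487
[ 3.56769116e-01 -4.07737999e-04  5.20545394e+01 -1.48396825e-04]Traceback (most recent call last):
  File "<stdin>", line 12, in <module>
    return umr_minimum(a, axis, None, out, keepdims, initial, where)
ValueError: zero-size array to reduction operation minimum which has no identity
```

View pics/w5.png

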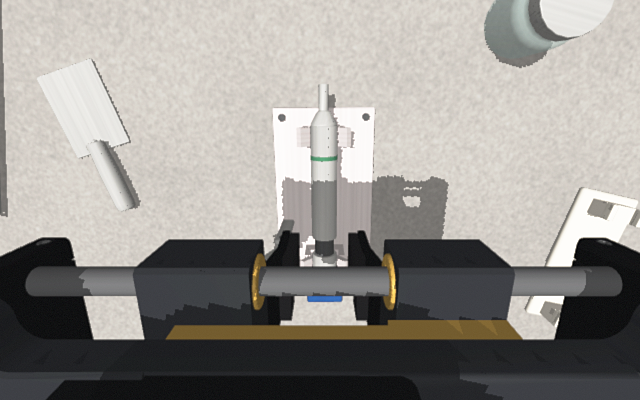

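The picture shows the handpiece seated in the cradle, ring at (323,158), nose at (323,88), tail at the blue stop (323,298). Fit: z = 52.05, yaw and tilt ~0. Next is the strap.

```bash
python3 - <<'E'
from h import *
plan(cr(-45,118)+[.215],13.9)
E
```

```text
row [-0.2063, -0.3918, -0.0604, -0.0002, -0.0002, -0.0021] len mm 134 deg 0.4
```

Request:
servo_tool([
  [[0,-0.05,-0.06,0,0,0,0],[-0.05,-0.12,-0.06,0,0,-0.002,0],[-0.1,-0.2,-0.06,0,0,-0.002,0],[-0.15,-0.28,-0.06,0,0,-0.002,0],[-0.19,-0.35,-0.06,0,0,-0.002,0],[-0.206,-0.392,-0.06,0,0,-0.002,0],[-0.206,-0.392,-0.06,0,0,-0.002,0],[-0.206,-0.392,0.02,0,0,-0.002,0],[-0.206,-0.392,0.1,0,0,-0.002,0],[-0.206,-0.392,0.18,0,0,-0.002,0],[-0.206,-0.392,0.19,0,0,-0.002,0],[-0.206,-0.392,0.19,0,0,-0.002,0]],
])

```text
time_s: 18.32
tool_pos: [0.4642, 0.2631, 0.1372]
tool_rot: [179.8, 0.2, 13.8]
force: [-0.5, -0.4, 0.2]
grip_width: 0.0003
grasp_force: 0.0
```

```bash
python3 - <<'E'
from h import *
st()
E
```

```text
cradle xy [-46.   116.21] z 137.19 rpy [179.85   0.24  13.79] F [-0.56 -0.25  0.24] M [-0.008  0.17   0.027] grip 0.0003 0.0 t 18.3167
```

Request:
servo_tool([
  [[0.003,0.03,0,0,0,0,0],[0.003,0.05,0,0,0,0,0],[0.003,0.07,0,0,0,0,0],[0.003,0.085,0,0,0,0,0],[0.003,0.1,0,0,0,0,0],[0.003,0.115,-0.01,0,0,0,0],[0.003,0.13,-0.015,0,0,0,0],[0.003,0.145,-0.02,0,0,0,0],[0.003,0.16,-0.025,0,0,0,0],[0.003,0.175,-0.03,0,0,0,0],[0.003,0.19,-0.03,0,0,0,0]],
])

```text
time_s: 19.23
tool_pos: [0.4795, 0.2095, 0.1483]
tool_rot: [-180.0, 0.0, 13.9]
force: [-0.5, 2.8, 1.4]
grip_width: 0.0001
grasp_force: 1.5
```

```bash
python3 - <<'E'
from h import *
st()
c=snap('side'); save(c,'s6.png'); 
cv2.imwrite('pics/s6c.png',cv2.resize(c['frame'][90:210,230:390,::-1],None,fx=4,fy=4,interpolation=cv2.INTER_CUBIC))
E
```

```text
cradle xy [-44.01  60.49] z 148.34 rpy [-1.800e+02  2.000e-02  1.388e+01] F [0.21 2.85 1.4 ] M [0.569 0.166 0.031] grip 0.0001 1.5 t 19.2333
```

View pics/s6c.png

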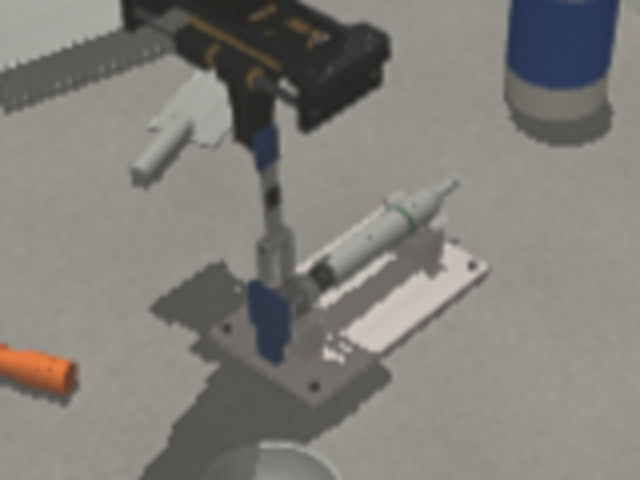

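The strap is upright, with the fingers on its outer face at crop (263,130). Next I follow the arc over.

Request:
servo_tool([
  [[0,0.019,-0.001,0,0,0,0],[0,0.038,-0.001,0,0,0,0],[0,0.056,0.001,0,0,0,0],[0,0.074,0.004,0,0,0,0],[0,0.091,0.009,0,0,0,0],[0,0.108,0.015,0,0,0,0],[0,0.125,0.022,0,0,0,0],[0,0.141,0.03,0,0,0,0],[0,0.157,0.039,0,0,0,0],[0,0.172,0.049,0,0,0,0],[0,0.186,0.06,0,0,0,0],[0,0.2,0.072,0,0,0,0]],
])

```text
time_s: 20.28
tool_pos: [0.4942, 0.151, 0.1263]
tool_rot: [180.0, -0.0, 13.9]
force: [0.2, 0.9, 3.4]
grip_width: 0.0004
grasp_force: 1.5
```

```bash
python3 - <<'E'
from h import *
st()
E
```

```text
cradle xy [-43.83   0.23] z 126.27 rpy [ 1.7997e+02 -1.0000e-02  1.3870e+01] F [0.43 0.83 3.38] M [0.063 0.157 0.026] grip 0.0004 1.5 t 20.2833
```

Request:
servo_tool([
  [[0,0.012,0.012,0,0,0,0],[0,0.024,0.025,0,0,0,0],[0,0.035,0.039,0,0,0,0],[0,0.045,0.054,0,0,0,0],[0,0.054,0.07,0,0,0,0],[0,0.063,0.086,0,0,0,0],[0,0.069,0.103,0,0,0,0],[0,0.075,0.12,0,0,0,0],[0,0.075,0.12,0,0,0,0]],
])

```text
time_s: 21.03
tool_pos: [0.4987, 0.1293, 0.0892]
tool_rot: [180.0, 0.1, 13.8]
force: [-0.6, -0.2, 0.8]
grip_width: 0.0005
grasp_force: 0.0
```

Request:
servo_tool([
  [[0,0,-0.02,0,0,0,0],[0,0,-0.04,0,0,0,0],[0,0.025,-0.04,0,0,0,0],[0,0.05,-0.04,0,0,0,0],[0,0.06,-0.04,0,0,0,0],[0,0.06,-0.03,0,0,0,0],[0,0.06,-0.03,0,0,0,0]],
])

```text
time_s: 21.62
tool_pos: [0.5033, 0.112, 0.099]
tool_rot: [-180.0, 0.0, 13.8]
force: [-1.1, 0.3, -0.9]
grip_width: 0.0004
grasp_force: 0.0
```

```bash
python3 - <<'E'
from h import *
st()
c=snap('side'); save(c,'s7.png'); 
cv2.imwrite('pics/s7c.png',cv2.resize(c['frame'][90:210,230:390,::-1],None,fx=4,fy=4,interpolation=cv2.INTER_CUBIC))
E
```

```text
cradle xy [-44.36 -39.85] z 98.99 rpy [-1.800e+02  5.000e-02  1.383e+01] F [-1.01  0.59 -0.9 ] M [-0.009  0.208 -0.02 ] grip 0.0004 0.0 t 21.6167
```

View pics/s7c.png

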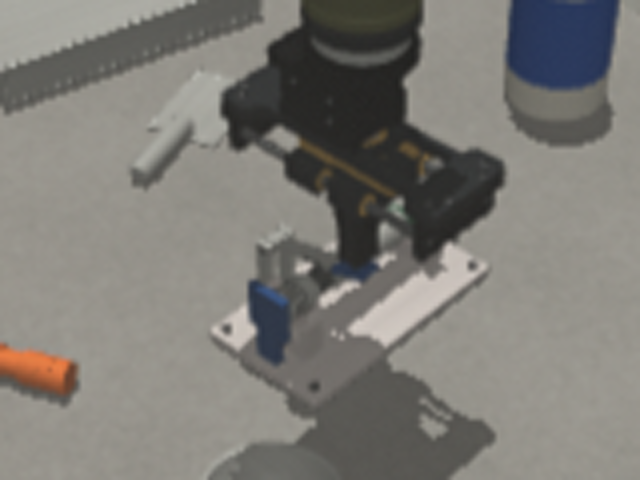

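The tab lies under the fingers at crop (355,270). I'll shift 8 mm towards the hinge and go down to just above level.

Request:
servo_tool([
  [[0,-0.025,0,0,0,0,0],[0,-0.025,0.015,0,0,0,0],[0,-0.025,0.03,0,0,0,0],[0,-0.025,0.045,0,0,0,0],[0,-0.025,0.06,0,0,0,0],[0,-0.025,0.07,0,0,0,0],[0,-0.025,0.08,0,0,0,0],[0,-0.025,0.08,0,0,0,0],[0,-0.025,0.08,0,0,0,0]],
])

```text
time_s: 22.42
tool_pos: [0.5013, 0.12, 0.075]
tool_rot: [-180.0, 0.1, 13.9]
force: [0.3, 0.2, -0.3]
grip_width: 0.0003
grasp_force: 0.0
```

```bash
python3 - <<'E'
from h import *
st()
E
```

```text
cradle xy [-44.43 -31.6 ] z 75.05 rpy [-1.7997e+02  7.0000e-02  1.3880e+01] F [ 0.37  0.08 -0.32] M [-0.102  0.169 -0.03 ] grip 0.0003 0.0 t 22.4167
```

Request:
servo_tool([
  [[0,0,0.003,0,0,0,0],[0,0,0.006,0,0,0,0],[0,0,0.006,0,0,0,0]],
])

```text
time_s: 22.67
tool_pos: [0.5015, 0.1199, 0.0736]
tool_rot: [-180.0, 0.0, 13.9]
force: [-1.6, -0.1, 0.8]
grip_width: 0.0004
grasp_force: 0.6
```

Request:
servo_tool([
  [[0,0,0.003,0,0,0,0],[0,0,0.005,0,0,0,0],[0,0,0.005,0,0,0,0]],
])

```text
time_s: 22.92
tool_pos: [0.5016, 0.1198, 0.0721]
tool_rot: [-180.0, 0.0, 13.9]
force: [-1.4, -0.1, 2.1]
grip_width: 0.0005
grasp_force: 0.8
```

Request:
servo_tool([
  [[0,0,0.002,0,0,0,0],[0,0,0.003,0,0,0,0],[0,0,0.003,0,0,0,0]],
])

```text
time_s: 23.17
tool_pos: [0.5017, 0.1198, 0.0713]
tool_rot: [-180.0, 0.0, 13.9]
force: [0.4, 0.5, 0.8]
grip_width: 0.0004
grasp_force: 0.9
```

Near level now, so small steps from here.

Request:
servo_tool([
  [[0,0,0.001,0,0,0,0],[0,0,0.002,0,0,0,0],[0,0,0.002,0,0,0,0]],
])

```text
time_s: 23.42
tool_pos: [0.5018, 0.1198, 0.0707]
tool_rot: [-180.0, 0.0, 13.9]
force: [-1.6, -0.2, 1.6]
grip_width: 0.0004
grasp_force: 1.0
```

Request:
servo_tool([
  [[0,0,0.001,0,0,0,0],[0,0,0.001,0,0,0,0],[0,0,0.001,0,0,0,0]],
])

```text
time_s: 23.67
tool_pos: [0.5018, 0.1197, 0.0704]
tool_rot: [-180.0, 0.0, 13.9]
force: [-1.2, -0.0, 2.5]
grip_width: 0.0006
grasp_force: 1.0
```

Request:
servo_tool([
  [[0,0,0.001,0,0,0,0],[0,0,0.001,0,0,0,0],[0,0,0.001,0,0,0,0]],
])

```text
time_s: 23.92
tool_pos: [0.5019, 0.1197, 0.0701]
tool_rot: [-180.0, -0.0, 13.9]
force: [-1.2, 1.0, 2.1]
grip_width: 0.0004
grasp_force: 1.1
```

Request:
servo_tool([
  [[0,0,0.001,0,0,0,0],[0,0,0.001,0,0,0,0],[0,0,0.001,0,0,0,0]],
])

```text
time_s: 24.17
tool_pos: [0.5019, 0.1197, 0.0699]
tool_rot: [180.0, -0.0, 13.9]
force: [-1.2, -0.0, 2.8]
grip_width: 0.0006
grasp_force: 1.1
```

Request:
servo_tool([
  [[0,0,0.001,0,0,0,0],[0,0,0.001,0,0,0,0],[0,0,0.001,0,0,0,0]],
])

```text
time_s: 24.42
tool_pos: [0.5019, 0.1197, 0.0696]
tool_rot: [-180.0, -0.0, 13.9]
force: [-2.1, -0.2, 2.2]
grip_width: 0.0006
grasp_force: 1.1
```

Request:
servo_tool([
  [[0,0,0.001,0,0,0,0],[0,0,0.001,0,0,0,0],[0,0,0.001,0,0,0,0]],
])

```text
time_s: 24.67
tool_pos: [0.5019, 0.1197, 0.0693]
tool_rot: [180.0, -0.0, 13.9]
force: [-1.8, -0.4, 2.4]
grip_width: 0.0002
grasp_force: 1.3
```

Request:
servo_tool([
  [[0,0,0.001,0,0,0,0],[0,0,0.001,0,0,0,0],[0,0,0.001,0,0,0,0]],
])

```text
time_s: 24.92
tool_pos: [0.502, 0.1197, 0.0691]
tool_rot: [-180.0, -0.0, 13.9]
force: [-2.5, 0.2, 4.0]
grip_width: 0.0003
grasp_force: 2.0
```

Request:
servo_tool([
  [[0,0,0.0005,0,0,0,0],[0,0,0.0005,0,0,0,0],[0,0,0.0005,0,0,0,0]],
])

```text
time_s: 25.17
tool_pos: [0.5019, 0.1197, 0.069]
tool_rot: [-180.0, -0.0, 13.9]
force: [-3.2, -0.7, 5.0]
grip_width: 0.0006
grasp_force: 2.6
```

Request:
servo_tool([
  [[0,0,0.0005,0,0,0,0],[0,0,0.0005,0,0,0,0],[0,0,0.0005,0,0,0,0]],
])

```text
time_s: 25.42
tool_pos: [0.502, 0.1197, 0.0689]
tool_rot: [-180.0, -0.0, 13.9]
force: [-2.7, -0.7, 5.6]
grip_width: 0.0002
grasp_force: 2.7
```

Request:
servo_tool([
  [[0,0,0.0004,0,0,0,0],[0,0,0.0004,0,0,0,0],[0,0,0.0004,0,0,0,0]],
])

```text
time_s: 25.67
tool_pos: [0.5019, 0.1197, 0.0688]
tool_rot: [-180.0, -0.0, 13.9]
force: [-2.6, -0.8, 6.2]
grip_width: 0.0006
grasp_force: 2.9
```

Request:
servo_tool([
  [[0,0,0,0,0,0,0],[0,0,0,0,0,0,0]],
])

```text
time_s: 25.83
tool_pos: [0.502, 0.1197, 0.0688]
tool_rot: [-180.0, -0.0, 13.9]
force: [-2.1, -1.0, 6.7]
grip_width: 0.0005
grasp_force: 2.9
```

Request:
servo_tool([
  [[0,0,-0.002,0,0,0,0],[0,0,-0.005,0,0,0,0],[0,0,-0.02,0,0,0,0],[0,0,-0.06,0,0,0,0],[0,0,-0.12,0,0,0,0],[0,0,-0.2,0,0,0,0],[-0.05,0.1,-0.28,0,0,0,0],[-0.05,0.2,-0.36,0,0,0,0],[-0.05,0.3,-0.4,0,0,0,0],[-0.05,0.38,-0.4,0,0,0,0],[-0.05,0.38,-0.4,0,0,0,0],[-0.05,0.38,-0.4,0,0,0,0]],
])

```text
time_s: 26.83
tool_pos: [0.5152, 0.0039, 0.1897]
tool_rot: [-180.0, -0.1, 13.7]
force: [0.1, 1.1, -0.8]
grip_width: 0.0007
grasp_force: 0.0
```

```bash
python3 - <<'E'
from h import *
st()
c=snap('side'); save(c,'s8.png')
cv2.imwrite('pics/s8c.png',cv2.resize(c['frame'][100:210,250:380,::-1],None,fx=5,fy=5,interpolation=cv2.INTER_CUBIC))
P,C=cloud(c,250,380,100,210)
a=np.radians(13.9); Rz=np.array([[np.cos(a),np.sin(a)],[-np.sin(a),np.cos(a)]]); o=np.array([.5368,.1613])
Q=P.copy(); Q[:,:2]=(P[:,:2]-o)@Rz.T; Q*=1000
b=(C[:,2]>C[:,0]*1.7)&(Q[:,0]>-70); print('tab',b.sum(),Q[b].mean(0),Q[b].min(0),Q[b].max(0))
E
```

```text
cradle xy [ -58.78 -147.64] z 189.73 rpy [-1.7999e+02 -1.1000e-01  1.3670e+01] F [ 0.37  1.02 -0.79] M [-0.009  0.167  0.046] grip 0.0007 0.0 t 26.8333
tab 229 [225.4824151   10.00671948  61.7924789 ] [ -55.01900142 -166.64689847   29.85118173] [314.45160022  49.27645542 304.79256627]
```

View pics/s8c.png

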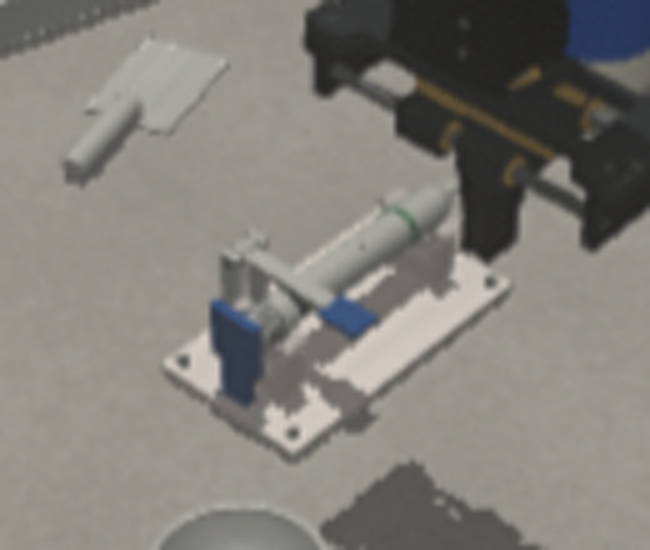

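The strap is level across the waist, with its tab at crop (350,315). The handpiece is home against the stop and the arm is clear, so I'm handing in.

```bash
python3 -c "
from cell import env
print(env.sign_off())"
```

```text
the job is handed in; nothing more can be done
None
```

I handed the job in at about 27 s; no verdict was shown. The handpiece is seated in both Vs with its tail pressed home on the stop (wrist force about 9 N). The strap is level across the waist after a push of about 6.5 N on the tab, which should give about 8 N at the pad, and the arm is clear.

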